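# Start the sample warmer with the stylus

## Task

Slide the lidded pot sideways along the warmer, without lifting it, from the blue ring until it sits inside the orange ring. Then take the yellow stylus from its stand and use its tip to push the recessed green button fully down, holding it down for about a second, and hang the stylus back upright in its stand. Do not press the red button and leave the jar, the dishes and the tube rack where they are.

Things in the scene. Friction and masses are not known exactly. Their poses are not given: they have to be found in the camera images.
- warmer: fixed warmer 220 (x) x 320 (y) mm, z up, origin centre of underside, yaw within 0.2. Rear: steel plate 150 x 320 mm centred at x +35 mm, flat rimless top 60 mm up. Front (-x): grey deck 70 mm deep centred at x -75 mm, top 50 mm up, with two round wells of 18 mm bore at x -75 mm: y +50 mm (green frame, green button inside) and y -50 mm (red frame, red button)
- warm_ring: flat orange circle, outer diameter 116 mm (dark centre of 100 mm), printed on the steel plate: origin at its centre, on the plate's top. It is at y = +80 or -80 mm of the warmer, x = +35 mm; no thickness that can be felt
- rest_ring: flat blue circle of the same size and height, 160 mm from the orange one; the pot starts on it, at most 8 mm off centre
- pot: loose round aluminium pot, outer diameter 90 mm, with a fixed white lid 92 mm wide (top at 46 mm) and a black knob of 22 mm diameter on it, top at 58 mm; weighs 0.3 to 0.6 kg; origin at the centre of its underside, z up
- start_button_top (a point): centre of the top face of the green button, 15.6 mm across, 12 mm below the deck's top at rest (38 mm above the bench)
- start_button (a joint): how far the green button is pressed, m: 0 at rest, 0.006 fully down; its spring takes 2 N to start and 5 N fully down, and brings it back
- stop_button (a joint): how far the red button is pressed, m, 0 at rest; a like button in the other well, to be left alone
- stand: fixed blue stand, block 80 x 80 x 85 mm, origin at the centre of its underside; a vertical hole of 25 mm bore goes through its centre from the top
- stylus: loose stylus, 140 mm, 80 g, hanging upright in the stand. Origin on its axis at the underside of its black collar, z up (away from the tip). Collar 38 mm across, 6 mm thick, resting on the stand's top; above it a round yellow handle, 18 mm diameter, z = 6 to 75 mm; below it a steel pin, 8 mm diameter, down to z = -65 mm
- stylus_tip (a point): the stylus's tip, end of the pin, 7 mm across with a rounded end; 65 mm below the stylus origin
- jar: loose white jar, 64 mm diameter, 110 mm tall, origin at the centre of its underside; bystander
- dishes: loose stack of three dishes, 90 mm diameter, 45 mm tall, origin at the centre of its underside; bystander
- tube_rack: loose white rack 60 x 130 mm with eight green-capped tubes, 76 mm tall, origin at the centre of its underside; bystander
There are look-alikes about, which are no part of the job. What is meant by the stylus is not pink, purple or white, and is the larger of those in its own colour.

How it is judged:
By the outcome, as a careful person would: the job done as asked, in the order asked, and still so for the second after the job is handed in, with the robot touching nothing.
It also fails if it takes over 72 s, if anything falls off the work surface, if the arm or the gripper's body presses on something with over 40 N, if the wrist force passes 120 N, or if a joint passes its speed limit or range.

## Robot

A 7-joint arm with a two-finger parallel gripper is mounted at the origin on the work surface. World frame = base frame: x ahead of the robot, y to its left, z up, the work surface at z = 0. Lengths are in m, angles in rad, forces in N, time in s.
With the tool pointing down it reaches from about 0.425 to 1.025 m from the base axis. Payload 3.6 kg.
Tool frame: the origin (TCP) lies at the very end of the fingers, on their centre line; the grasp point (between the pads) lies 19 mm behind it; z points along the fingers, y is the line along which they close (so a half turn about z gives the same grasp; the last joint's range is limited). The gripper opens to 85 mm and grips with 20 to 120 N. Pads are 22 mm wide; open, the fingers measure 114 mm over their backs; the gripper's body (76 mm by 85 mm) begins 54 mm behind the grasp point. The pads swing forward as they close: fully open they stand 13 mm farther back than shut.
Start: joints at [-1.244, 0.591, 0.048, 1.609, -0.033, 0.943, -0.034], TCP at [0.296, 0.662, 0.198] pointing down, gripper open.
Joint ranges: [-2.69, 2.69], [-0.47, 2.24], [-1.27, 1.36], [0.19, 2.51], [-1.53, 4.68], [0.08, 2.07], [-3.09, 3.09]. Speed limits (rad/s): [2.57, 2.57, 3.14, 3.14, 3.14, 3.14, 3.14].

## Interface

Orientations are given as [roll, pitch, yaw] about the fixed x, y, z axes, in that order (R = Rz(yaw) Ry(pitch) Rx(roll)).
In Python, from plant import arm, vision, job gives the robot as it stands.
- The arm moves only by the shell command python3 -m jog 'ROWS' [FORCE]. ROWS is a JSON object of lists of equal length, an entry for each row: "delta_pos": the shift along the world's x, y, z each as a share of 0.04 m, from -1 to 1, a list of three; "angular": the turn, a rotation vector about the world's x, y, z each as a share of 0.15 rad, from -1 to 1, a list of three; "hand": the opening, from 0 (shut) to 1 (fully open). A call has exactly 10 rows; each row shifts and turns the commanded pose from where the row before left it; what a row does not reach is not made up. A row lasts 1/8 s, in which the tool goes at most 62.5 mm and 10.7 degrees, less where a joint would pass 70% of its speed; a pose out of reach is approached as far as the arm can. A call with a number of a shift or a turn outside -1 to 1 is refused whole. A call with a gripper value outside its range is refused whole. The fingers move at their own pace and stop on an object; FORCE is the grip in N (left out, the last holds). Time passes only in rows, so rows that do not move let the fingers close, or fill a call up. It gives the time, the measured TCP pose, the force, the opening and the grip force at its end, in the units of the state.
- arm.get_obs(): the state, without advancing time (a new reading comes with each control period).
- vision.capture(name): name is "scene" or "top" or "wrist"; returns the picture (400x640x3 uint8, blue, green, red); there is no depth.
- vision.camera_params(name): a dict with "vfov" (degrees; the focal length in pixels is half the picture's height over the tangent of half this angle, whatever the lens; pixels are square), "cx", "cy" (the principal point, pixels), "T" (4x4, takes a point from camera to world coordinates). Camera axes: x right, y up, looking along -z (the intrinsics and any distortion apply to the point x, -y, -z); pixel columns grow to the right and rows downward; lengths in m; the calibration is good to about 2 mm. A picture is of the moment at which its call begins: read the wrist's pose just before it. camera_params takes no time and is no camera call; for the wrist camera it gives the pose at the moment of the call.
- job.sign_off(): hands the job in; it is judged then, once.
The state is a dict: "time_s": time; "joint_positions": joint angles; "dq": joint speeds; "joint_torque": joint torques, N m; "ee_pos": TCP position; "eef_rot": TCP orientation; "ft_force": force on the tool from outside, world axes, zero at the start; "moment": the same for the moment, N m; "opening": opening from 0.0 (shut) to 1.0 (fully open); "grip_force": force on a finger pad.
Only numpy, scipy, OpenCV 4.12 (cv2) and the standard library are available. Lean on these libraries where they do the work, as an engineer would, in place of code of your own. Each camera call takes 0.05 s, during which the arm holds its last target. There are 200 camera calls.

## Working session

There is one attempt and no reset: what is moved stays moved. The work goes in short steps, Python scripts to look and compute and a shell command to move; the robot and the scene stay as the last step left them, time stands still between calls to the robot, and variables do not carry over. Pictures are saved under pics/ and viewed, at most 12 in all, crops included, and the job is handed in when it is done.

```bash
ls; mkdir -p pics
python3 - <<'E'
from plant import arm, vision, job
import cv2, numpy as np
o=arm.get_obs(); print({k:np.round(v,3).tolist() for k,v in o.items()})
for n in ["scene","top"]:
    im=vision.capture(n); cv2.imwrite(f"pics/{n}0.png",im); p=vision.camera_params(n); print(n,{k:(np.round(v,4).tolist() if k=='T' else v) for k,v in p.items()})
p=vision.camera_params("wrist"); print(p)
E
```

```text
pics
{'time_s': 0.0, 'joint_positions': [-1.244, 0.592, 0.048, 1.61, -0.033, 0.943, -0.034], 'dq': [-0.001, -0.0, 0.0, -0.0, -0.0, -0.001, 0.001], 'joint_torque': [-0.0, -54.869, 1.546, -19.813, 0.009, 0.009, -0.0], 'ee_pos': [0.296, 0.661, 0.196], 'eef_rot': [-3.139, 0.0, 2.721], 'ft_force': [-0.087, -1.067, -0.355], 'moment': [-0.023, -0.014, -0.074], 'grip_force': 0.0, 'opening': 0.999}
scene {'vfov': 53.60552650970833, 'cx': 317.14555371775634, 'cy': 201.79711730612746, 'T': [[-0.7919, -0.4306, 0.4329, 1.0625], [0.6106, -0.5561, 0.5638, 0.6042], [-0.0021, 0.7109, 0.7033, 0.8605], [0.0, 0.0, 0.0, 1.0]]}
top {'vfov': 50.36228755048754, 'cx': 320.38732925843584, 'cy': 197.03543871879157, 'T': [[-0.0005, 0.9827, -0.1854, 0.3641], [-1.0, 0.0004, 0.0046, -0.0001], [0.0046, 0.1854, 0.9826, 1.2311], [0.0, 0.0, 0.0, 1.0]]}
{'vfov': 67.58382628345895, 'cx': 320.85387511065716, 'cy': 199.15375327727773, 'T': array([[ 0.40784619, -0.86444301, -0.29393837,  0.22039277],
       [ 0.91304935,  0.38559177,  0.13289043,  0.69482872],
       [-0.00153599, -0.3225791 ,  0.94654126,  0.37420404],
       [ 0.        ,  0.        ,  0.        ,  1.        ]])}
```

View pics/scene0.png

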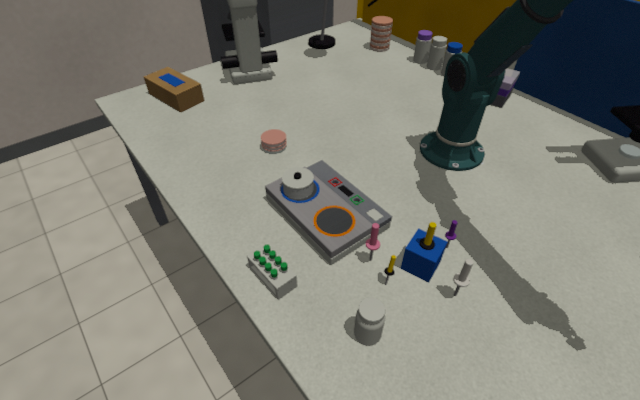

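View pics/top0.png

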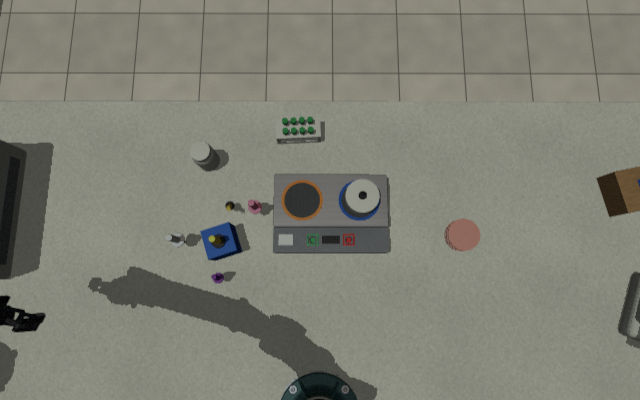

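Scene picture: the pot is on the blue ring at (298,185) and the orange ring is at (334,221). What could be taken for the stylus: large yellow in the blue stand (430,240), small yellow (391,268), pink (374,240), purple (451,232), white (463,277). By the description it is the large yellow one in the stand.
Top picture: pot (362,198), orange ring (302,200), stand (220,241), green frame (312,240), red frame (349,240).

```bash
cat > h.py <<'E'
import cv2, numpy as np
from plant import arm, vision
def snap(n, name=None):
    p=vision.camera_params(n); im=vision.capture(n)
    if name: cv2.imwrite(f"pics/{name}.png",im)
    return im,p
def ray(p,u,v):
    f=200/np.tan(np.radians(p['vfov'])/2); T=np.array(p['T'])
    d=T[:3,:3]@np.array([(u-p['cx'])/f,-(v-p['cy'])/f,-1]); return T[:3,3],d/np.linalg.norm(d)
def plane(p,uv,z):
    o,d=ray(p,*uv); return o+d*(z-o[2])/d[2]
def tri(obs):
    A=np.zeros((3,3));b=np.zeros(3)
    for p,uv in obs:
        o,d=ray(p,*uv);M=np.eye(3)-np.outer(d,d);A+=M;b+=M@o
    x=np.linalg.solve(A,b)
    return x,[round(1e3*np.linalg.norm(np.cross(x-ray(p,*uv)[0],ray(p,*uv)[1])),1) for p,uv in obs]
R={'orange':((8,150,120),(16,255,255)),'blue':((105,150,60),(125,255,255)),'yellow':((20,150,60),(32,255,255)),'green':((50,100,50),(80,255,255)),'red':((0,150,80),(6,255,255))}
def blobs(im,c,amin=10):
    m=cv2.inRange(cv2.cvtColor(im,cv2.COLOR_BGR2HSV),*R[c]) if isinstance(c,str) else c
    cs,_=cv2.findContours(m,cv2.RETR_EXTERNAL,cv2.CHAIN_APPROX_NONE)
    return sorted([k for k in cs if cv2.contourArea(k)>=amin],key=cv2.contourArea,reverse=True)
def desc(k):
    x,y,w,h=cv2.boundingRect(k);m=cv2.moments(k)
    return f"c=({m['m10']/m['m00']:.1f},{m['m01']/m['m00']:.1f}) box={x,y,w,h} A={m['m00']:.0f}"
E
python3 - <<'E'
from h import *
P={}
for n in ["scene","top"]:
    im=cv2.imread(f"pics/{n}0.png");P[n]=(vision.camera_params(n))
    for c in R:
        print(n,c,[desc(k) for k in blobs(im,c)][:4])
p=P['top']
for nm,uv,z in [('orange',(302,200),.06),('knob',(362,195),.118),('stand',(218,239),.085),('green',(312,240),.05),('red',(349,240),.05)]: print(nm,plane(p,uv,z).round(3))
E
```

```text
scene orange ['c=(338.3,215.9) box=(314, 206, 41, 31) A=64']
scene blue ['c=(426.9,248.5) box=(405, 229, 43, 49) A=619', 'c=(171.2,79.5) box=(159, 74, 25, 12) A=126', 'c=(455.3,46.7) box=(448, 42, 14, 12) A=92', 'c=(300.7,195.1) box=(281, 181, 38, 22) A=62']
scene yellow ['c=(436.3,17.0) box=(357, 0, 159, 53) A=4410', 'c=(429.6,233.5) box=(424, 222, 12, 24) A=124', 'c=(391.2,263.8) box=(387, 255, 9, 18) A=56']
scene green ['c=(265.1,263.6) box=(254, 251, 23, 26) A=137', 'c=(274.9,257.4) box=(264, 245, 23, 26) A=132', 'c=(356.4,199.4) box=(350, 195, 14, 10) A=68']
scene red []
top orange ['c=(301.7,199.8) box=(282, 181, 41, 39) A=1201']
top blue ['c=(218.6,240.8) box=(201, 223, 36, 36) A=823', 'c=(351.9,206.9) box=(339, 183, 40, 37) A=86']
top yellow []
top green ['c=(312.5,239.0) box=(307, 234, 12, 11) A=110', 'c=(309.9,119.5) box=(307, 117, 6, 6) A=19', 'c=(301.2,119.7) box=(299, 117, 6, 6) A=18', 'c=(310.0,129.5) box=(308, 127, 5, 6) A=18']
top red ['c=(348.3,239.0) box=(343, 234, 12, 11) A=105']
orange [0.577 0.046 0.06 ]
knob [ 0.58  -0.116  0.118]
stand [0.465 0.27  0.085]
green [0.466 0.018 0.05 ]
red [ 0.466 -0.085  0.05 ]
```

```bash
python3 -m jog '{"delta_pos":[[0.4,-0.9,0.3],[0.4,-0.9,0.3],[0.4,-0.9,0.3],[0.4,-0.9,0.3],[0.4,-0.9,0.3],[0.4,-0.9,0.3],[0.4,-0.9,0.3],[0.4,-0.9,0.3],[0.4,-0.9,0.3],[0.4,-0.9,0.3]],"angular":[[0,0,0.28],[0,0,0.28],[0,0,0.28],[0,0,0.28],[0,0,0.28],[0,0,0.28],[0,0,0.28],[0,0,0.28],[0,0,0.28],[0,0,0.28]],"hand":[1,1,1,1,1,1,1,1,1,1]}' 40
python3 - <<'E'
from h import *
import pickle
im,p=snap("wrist","w1"); pickle.dump(p,open("w1.pkl","wb"))
print(p['T'].round(3).tolist(),arm.get_obs()['eef_rot'])
for c in R: print(c,[desc(k) for k in blobs(im,c,30)][:4])
E
```

```text
time_s: 1.35
ee_pos: [0.4562, 0.3002, 0.3175]
eef_rot: [-3.141, -0.001, -3.141]
ft_force: [0.5, 0.8, -1.4]
opening: 1.001
grip_force: 0.0
[[-0.001, -0.947, -0.322, 0.374], [1.0, -0.001, -0.0, 0.3], [-0.0, -0.322, 0.947, 0.495], [0.0, 0.0, 0.0, 1.0]] [-3.13820281  0.00340613  3.134624  ]
orange ['c=(160.8,233.3) box=(125, 202, 72, 64) A=3470']
blue ['c=(295.8,167.8) box=(263, 139, 69, 60) A=2540', 'c=(69.0,227.2) box=(26, 202, 71, 63) A=323', 'c=(312.5,134.8) box=(304, 129, 16, 14) A=94']
yellow ['c=(295.4,172.6) box=(287, 161, 17, 24) A=270']
green ['c=(135.7,164.4) box=(131, 161, 12, 9) A=58']
red []
```

View pics/w1.png

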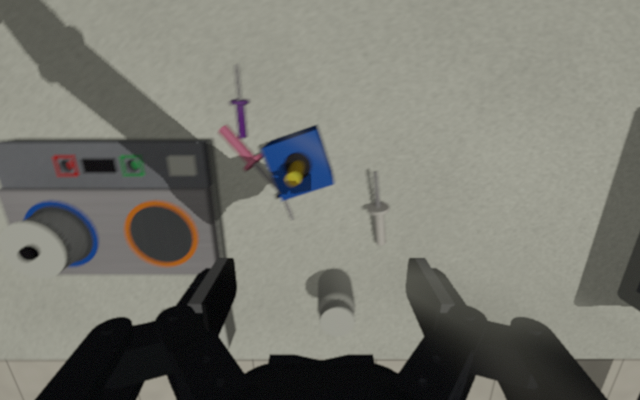

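Wrist view: the stylus's yellow handle is at (295,172) in the blue stand, the orange ring at (161,233), the green button at (136,164), the red one at (66,166), and the pot's knob at (29,253). Next I triangulate these and check for lens distortion.

Run:
```python
from h import *
import pickle
w=pickle.load(open("w1.pkl","rb"));s=vision.camera_params("scene");t=vision.camera_params("top")
for nm,o in {'orange':[(s,(334,221)),(t,(301.9,199.8)),(w,(160.8,233.3))],'green':[(s,(356.5,199.5)),(t,(312.5,239)),(w,(132,165))],'red':[(s,(335,182)),(t,(348.5,239)),(w,(66,165.5))],'knobtop':[(s,(297.5,175)),(t,(362.5,195)),(w,(29,254))]}.items():
    x,r=tri(o);print(nm,'s+t',tri(o[:2])[0].round(3),tri(o[:2])[1],'w+t',*tri(o[1:]),)
    z={'orange':.06,'green':.05,'red':.05,'knobtop':.118}[nm]
    print('   plane',[plane(p,uv,z).round(3).tolist() for p,uv in o])
im=cv2.imread("pics/top0.png"); a=cv2.resize(im[160:280,190:400],None,fx=3.6,fy=3.6,interpolation=cv2.INTER_CUBIC)
im=cv2.imread("pics/w1.png"); b=cv2.resize(im[110:290,0:340],None,fx=2.2,fy=2.2,interpolation=cv2.INTER_CUBIC)
c=np.zeros((600,760,3),np.uint8);b=cv2.resize(b,(300*340//180,300));a=cv2.resize(a,(300*210//120,300));c[:300,:a.shape[1]]=a;c[300:,:b.shape[1]]=b;im=cv2.imread("pics/scene0.png")[215:305,360:480]
e=cv2.resize(im,(190,143));c[300:443,570:760]=e
cv2.imwrite("pics/comp.png",c)
```

```text
orange s+t [0.577 0.047 0.057] [np.float64(0.8), np.float64(0.8)] w+t [0.57696635 0.04624507 0.06463871] [np.float64(0.6), np.float64(0.6)]
   plane [[0.579, 0.05, 0.06], [0.577, 0.046, 0.06], [0.58, 0.044, 0.06]]
green s+t [0.468 0.017 0.051] [np.float64(1.0), np.float64(1.0)] w+t [0.46897643 0.01643357 0.05450311] [np.float64(0.8), np.float64(0.8)]
   plane [[0.467, 0.017, 0.05], [0.469, 0.016, 0.05], [0.471, 0.014, 0.05]]
red s+t [ 0.468 -0.083  0.049] [np.float64(1.4), np.float64(1.4)] w+t [ 0.46945378 -0.08304337  0.05425432] [np.float64(1.3), np.float64(1.3)]
   plane [[0.468, -0.08, 0.05], [0.469, -0.084, 0.05], [0.472, -0.087, 0.05]]
knobtop s+t [ 0.58  -0.118  0.113] [np.float64(0.7), np.float64(0.7)] w+t [ 0.58259017 -0.11675703  0.11714422] [np.float64(2.8), np.float64(2.8)]
   plane [[0.583, -0.112, 0.118], [0.58, -0.118, 0.118], [0.585, -0.115, 0.118]]
```

View pics/comp.png

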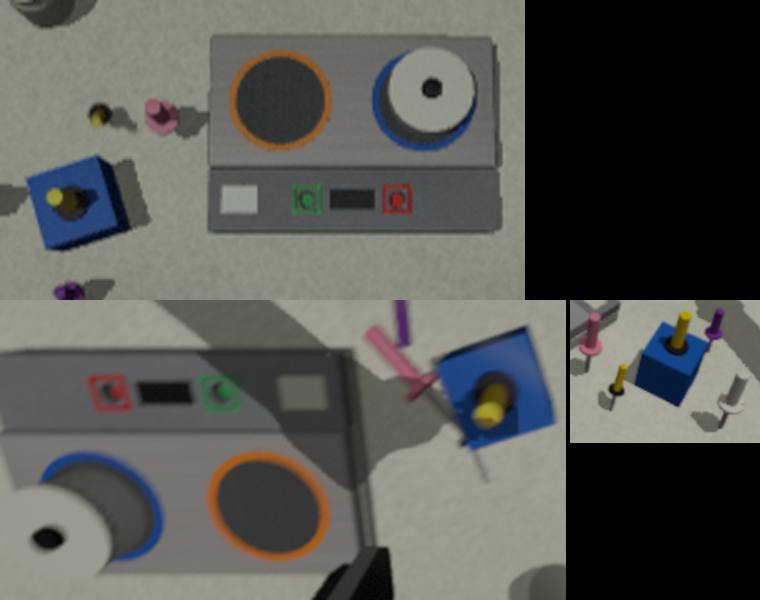

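Comparison: the big yellow stylus with the black collar stands in the blue block (crop 683,320), and the small yellow one stands free at (620,378). The warmer's yaw is about 0. Next I move over the pot.

```bash
python3 -m jog '{"delta_pos":[[0.3,-1,-0.2],[0.3,-1,-0.2],[0.3,-1,-0.2],[0.3,-1,-0.2],[0.3,-1,-0.2],[0.3,-1,-0.2],[0.3,-1,-0.2],[0.3,-1,-0.2],[0.3,-1,-0.2],[0.3,-1,-0.2]],"angular":[[0,0,0],[0,0,0],[0,0,0],[0,0,0],[0,0,0],[0,0,0],[0,0,0],[0,0,0],[0,0,0],[0,0,0]],"hand":[1,0.9,0.8,0.7,0.6,0.6,0.6,0.6,0.6,0.6]}' 30
python3 - <<'E'
from h import *
import pickle
print(arm.get_obs()['ee_pos'])
im,p=snap("wrist","w2"); pickle.dump(p,open("w2.pkl","wb"))
print(p['T'].round(3).tolist(),arm.get_obs()['eef_rot'])
for c in R: print(c,[desc(k) for k in blobs(im,c,30)][:4])
E
```

```text
time_s: 2.65
ee_pos: [0.5762, -0.0992, 0.2368]
eef_rot: [3.141, -0.001, 3.141]
ft_force: [-0.3, -0.1, -0.5]
opening: 0.603
grip_force: 0.0
[ 0.57617037 -0.09920255  0.23682603]
[[0.0, -0.947, -0.322, 0.494], [1.0, 0.0, -0.0, -0.1], [0.0, -0.322, 0.947, 0.415], [0.0, 0.0, 0.0, 1.0]] [-3.13602601e+00  1.92093703e-04  3.13304233e+00]
orange ['c=(469.3,178.8) box=(430, 129, 57, 87) A=480', 'c=(397.5,172.8) box=(394, 140, 23, 54) A=124']
blue ['c=(303.8,135.7) box=(265, 125, 85, 33) A=350']
yellow ['c=(574.7,116.8) box=(570, 105, 14, 20) A=100']
green ['c=(420.5,74.9) box=(412, 68, 15, 14) A=116', 'c=(422.1,61.2) box=(410, 60, 27, 5) A=56', 'c=(421.3,87.9) box=(408, 86, 26, 4) A=52']
red ['c=(333.2,75.2) box=(328, 69, 11, 13) A=92', 'c=(332.5,88.0) box=(322, 87, 23, 3) A=41']
```

View pics/w2.png

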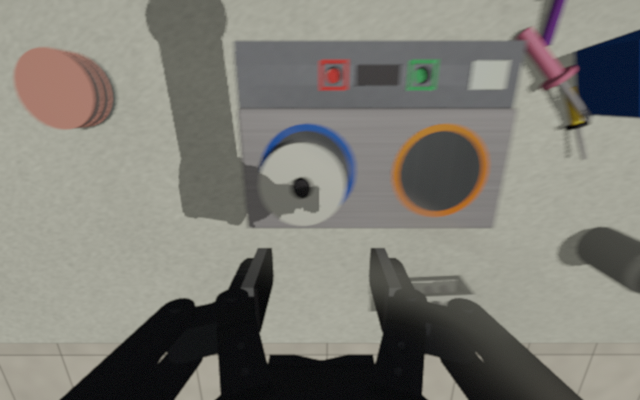

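Wrist view: knob at (302,187), white lid around (303,184), orange ring at (440,170), green button at (421,75), red button at (333,75).

Run:
```python
from h import *
import pickle
im=cv2.imread("pics/w2.png");w2=pickle.load(open("w2.pkl","rb"));w1=pickle.load(open("w1.pkl","rb"));t=vision.camera_params("top");s=vision.camera_params("scene")
hsv=cv2.cvtColor(im,cv2.COLOR_BGR2HSV)
m=cv2.inRange(hsv,(5,110,70),(18,255,255));m[:,:380]=0;m[:110]=0;m[230:]=0;m[:,500:]=0
k=np.vstack(blobs(im,m,5));e=cv2.fitEllipse(cv2.convexHull(k));print('orange',e);oc=e[0]
g=cv2.inRange(hsv,(0,0,0),(180,255,45));g[:,:290]=0;g[:,316:]=0;g[:175]=0;g[200:]=0
K=blobs(im,g,20)[0];print('knob',desc(K));(kx,ky),_=cv2.minEnclosingCircle(K)
print('orange',tri([(t,(301.9,199.8)),(w2,oc)]),tri([(s,(334,221)),(w2,oc)])[0],plane(w2,oc,.06).round(4))
print('knob',tri([(t,(362.5,195)),(w2,(kx,ky))]),tri([(s,(297.5,175)),(w2,(kx,ky))])[0],plane(w2,(kx,ky),.118).round(4))
for nm,uv,tt,s_ in [('green',(421.5,75),(312.5,239),(356.5,199.5)),('red',(333,75),(348.5,239),(335,182))]: print(nm,tri([(t,tt),(w2,uv)]),plane(w2,uv,.044).round(4))
top=cv2.imread("pics/top0.png");k=blobs(top,'blue')[0]
r=cv2.minAreaRect(k);print('stand',r,plane(t,r[0],.085))
c=im[120:240,240:370];
```

```text
orange ((440.1612854003906, 169.80735778808594), (87.91195678710938, 98.85008239746094), 51.54487609863281)
knob c=(301.0,188.0) box=(294, 179, 16, 19) A=196
orange (array([0.57741448, 0.0463082 , 0.05750593]), [np.float64(0.3), np.float64(0.3)]) [0.57704665 0.04710585 0.05630749] [0.5765 0.0453 0.06  ]
knob (array([ 0.57813782, -0.11804697,  0.12945742]), [np.float64(1.8), np.float64(1.8)]) [ 0.58162319 -0.11894134  0.11333499] [ 0.5822 -0.1205  0.118 ]
green (array([0.4690738 , 0.01638557, 0.04330491]), [np.float64(0.1), np.float64(0.1)]) [0.469  0.0161 0.044 ]
red (array([ 0.46910934, -0.08479527,  0.03965302]), [np.float64(0.6), np.float64(0.6)]) [ 0.469  -0.0855  0.044 ]
stand ((218.4500274658203, 240.84999084472656), (29.09295082092285, 30.674091339111328), 71.56504821777344) [0.46053136 0.26848953 0.085     ]
```

```bash
python3 -m jog '{"delta_pos":[[0.13,-0.25,-0.6],[0,-0.25,-0.6],[0,0,-0.6],[0,0,-0.6],[0,0,-0.4],[0,0,-0.2],[0,0,-0.2],[0,0,0],[0,0,0],[0,0,0]],"angular":[[0,0,0],[0,0,0],[0,0,0],[0,0,0],[0,0,0],[0,0,0],[0,0,0],[0,0,0],[0,0,0],[0,0,0]],"hand":[0.6,0.6,0.6,0.6,0.6,0.6,0.6,0.6,0.4,0.4]}' 30
python3 -m jog '{"delta_pos":[[0,0,0],[0,0,0],[0,0,0],[0,0,0],[0,0,0],[0,0,0],[0,0,0],[0,0,0],[0,0,0],[0,0,0]],"angular":[[0,0,0],[0,0,0],[0,0,0],[0,0,0],[0,0,0],[0,0,0],[0,0,0],[0,0,0],[0,0,0],[0,0,0]],"hand":[0.35,0.3,0.27,0.25,0.2,0.1,0,0,0,0]}' 25
```

```text
time_s: 3.95
ee_pos: [0.5818, -0.1183, 0.11]
eef_rot: [-3.141, 0.001, 3.141]
ft_force: [0.3, 0.0, 0.8]
opening: 0.402
grip_force: 0.0
time_s: 5.2
ee_pos: [0.5813, -0.1182, 0.1095]
eef_rot: [3.142, -0.0, 3.141]
ft_force: [-0.3, -0.2, 0.1]
opening: 0.004
grip_force: 0.0
```

The fingers shut on nothing, so I look.

Run:
```python
from h import *
a,_=snap("scene","s3");b,_=snap("wrist","w3");t,_=snap("top","t3")
c=np.zeros((600,800,3),np.uint8)
c[:300,:400]=cv2.resize(a[145:235,250:370],(400,300));c[:300,400:]=cv2.resize(t[150:270,270:430],(400,300));c[300:,:480]=cv2.resize(b,(480,300));cv2.imwrite("pics/comp3.png",c)
```

```text
(no output)
```

View pics/comp3.png

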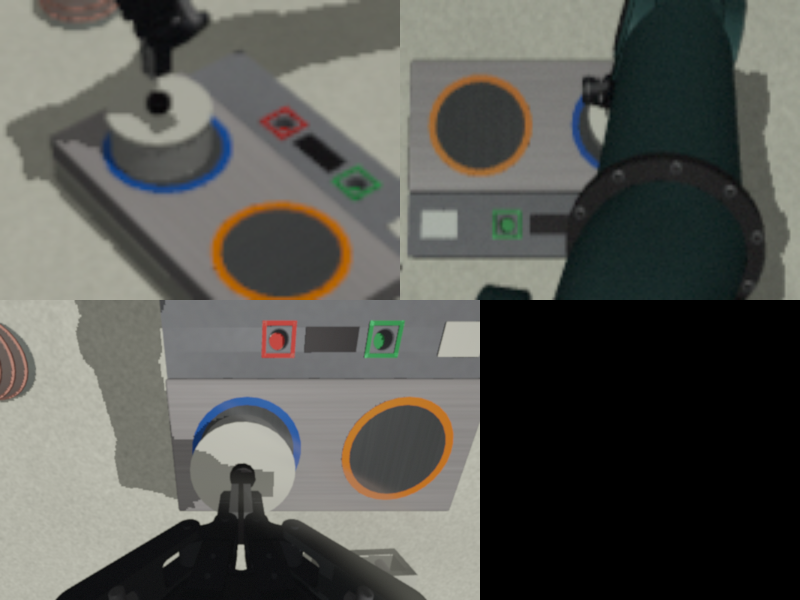

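Run:
```python
from h import *
s=vision.camera_params("scene");w=vision.camera_params("wrist");t=vision.camera_params("top");print(arm.get_obs()['ee_pos'])
print('tip',tri([(s,(297.1,168.4)),(w,(322.7,248))]));print('knob',tri([(s,(297.4,175.6)),(w,(322.7,230.7))]))
def proj(p,x):
    T=np.array(p['T']);c=T[:3,:3].T@(np.array(x)-T[:3,3]);f=200/np.tan(np.radians(p['vfov'])/2);return p['cx']-f*c[0]/c[2],p['cy']+f*c[1]/c[2]
for x in [(0.5813,-.1182,.1095),(0.5813,-.1182,.125),(.5815,-.119,.118),(.57,-.118,.118),(.57,-.118,.09)]: print(x,np.round([proj(s,x),proj(w,x)],1).tolist())
for h in (.118,.112,.1,.09): print(h,plane(s,(297.4,175.6),h),plane(w,(322.7,230.7),h),plane(t,(362.5,195),h))
```

```text
[ 0.58136047 -0.11825945  0.10950858]
tip (array([ 0.57933199, -0.11772543,  0.13652744]), [np.float64(0.3), np.float64(0.3)])
knob (array([ 0.58031431, -0.11724917,  0.11056481]), [np.float64(0.1), np.float64(0.1)])
(0.5813, -0.1182, 0.1095) [[296.9, 175.8], [321.4, 231.3]]
(0.5813, -0.1182, 0.125) [[296.7, 171.7], [321.4, 242.2]]
(0.5815, -0.119, 0.118) [[296.6, 173.5], [320.1, 237.3]]
(0.57, -0.118, 0.118) [[300.0, 172.1], [321.7, 220.3]]
(0.57, -0.118, 0.09) [[300.3, 179.3], [321.6, 204.8]]
0.118 [ 0.58504405 -0.10998371  0.118     ] [ 0.5769588  -0.11738259  0.118     ] [ 0.57975671 -0.11757827  0.118     ]
0.112 [ 0.58118598 -0.1157545   0.112     ] [ 0.5797373  -0.11734141  0.112     ] [ 0.58091904 -0.11821172  0.112     ]
0.1 [ 0.57346985 -0.12729609  0.1       ] [ 0.58529431 -0.11725905  0.1       ] [ 0.58324371 -0.11947861  0.1       ]
0.09 [ 0.56703974 -0.13691407  0.09      ] [ 0.58992514 -0.11719042  0.09      ] [ 0.58518093 -0.12053436  0.09      ]
```

Run:
```python
from h import *
a=cv2.imread("pics/s3.png");b=cv2.imread("pics/w3.png");a0=cv2.imread("pics/scene0.png")
g=lambda i:np.clip(i.astype(float)*1.6,0,255).astype(np.uint8)
c=np.zeros((600,800,3),np.uint8)
N=cv2.INTER_NEAREST
c[:300,:400]=cv2.resize(a[145:205,260:340],(400,300),interpolation=N);c[:300,400:]=cv2.resize(a0[145:205,260:340],(400,300),interpolation=N);c[300:,:400]=cv2.resize(g(b[180:300,240:400]),(400,300),interpolation=N);cv2.imwrite("pics/comp4.png",c)
```

```text
(no output)
```

View pics/comp4.png

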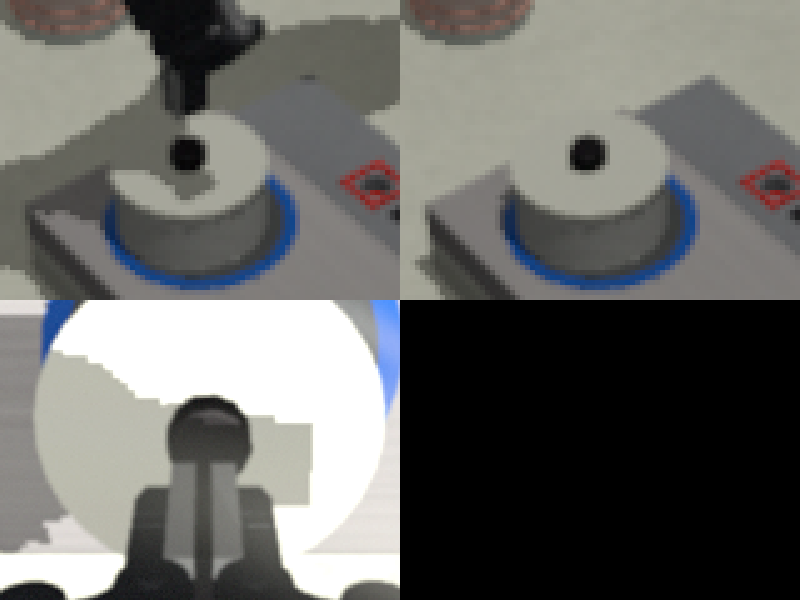

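The fingertips end clearly above the knob, in the scene crop at (187,113) against the knob at (187,152). They really end some 20-30 mm higher than the TCP reading says. I open, lower, and close again.

```bash
python3 -m jog '{"delta_pos":[[0,0,0],[0,0,0],[0,0,0],[0,0,-0.1],[0,0,-0.1],[0,0,-0.1],[0,0,-0.1],[0,0,-0.1],[0,0,0],[0,0,0]],"angular":[[0,0,0],[0,0,0],[0,0,0],[0,0,0],[0,0,0],[0,0,0],[0,0,0],[0,0,0],[0,0,0],[0,0,0]],"hand":[0.45,0.45,0.45,0.45,0.45,0.45,0.45,0.4,0.3,0.2]}' 25
python3 -m jog '{"delta_pos":[[0,0,0],[0,0,0],[0,0,0],[0,0,0],[0,0,0],[0,0,0],[0,0,0],[0,0,0],[0,0,0],[0,0,0]],"angular":[[0,0,0],[0,0,0],[0,0,0],[0,0,0],[0,0,0],[0,0,0],[0,0,0],[0,0,0],[0,0,0],[0,0,0]],"hand":[0.1,0,0,0,0,0,0,0,0,0]}' 25
python3 - <<'E'
from h import *
a,_=snap("scene","s4");b,_=snap("wrist","w4")
g=lambda i:np.clip(i.astype(float)*1.6,0,255).astype(np.uint8)
c=np.zeros((300,800,3),np.uint8)
N=cv2.INTER_NEAREST
c[:,:400]=cv2.resize(a[145:205,260:340],(400,300),interpolation=N);c[:,400:]=cv2.resize(g(b[180:300,240:400]),(400,300),interpolation=N);cv2.imwrite("pics/comp5.png",c)
E
```

```text
time_s: 6.6
ee_pos: [0.5814, -0.1183, 0.0895]
eef_rot: [-3.142, 0.0, 3.141]
ft_force: [0.4, 0.1, -0.4]
opening: 0.202
grip_force: 0.0
time_s: 7.85
ee_pos: [0.5813, -0.1182, 0.0895]
eef_rot: [3.142, 0.0, 3.141]
ft_force: [0.6, 0.4, 0.2]
opening: -0.0
grip_force: 0.0
```

Run:
```python
from h import *
for f in ("s3","s4"):
    a=cv2.imread(f"pics/{f}.png",0); print(f,[ (r,a[r,296],a[r,298]) for r in range(160,184)])
for f in ("w3","w4"):
    b=cv2.imread(f"pics/{f}.png",0); print(f,[(r,int(b[r,312:316].mean()),int(b[r,325:332].mean())) for r in range(214,262,2)])
```

```text
s3 [(160, np.uint8(18), np.uint8(12)), (161, np.uint8(27), np.uint8(14)), (162, np.uint8(29), np.uint8(12)), (163, np.uint8(31), np.uint8(14)), (164, np.uint8(31), np.uint8(12)), (165, np.uint8(30), np.uint8(16)), (166, np.uint8(28), np.uint8(9)), (167, np.uint8(42), np.uint8(55)), (168, np.uint8(76), np.uint8(147)), (169, np.uint8(96), np.uint8(164)), (170, np.uint8(100), np.uint8(164)), (171, np.uint8(108), np.uint8(151)), (172, np.uint8(66), np.uint8(89)), (173, np.uint8(8), np.uint8(11)), (174, np.uint8(10), np.uint8(9)), (175, np.uint8(10), np.uint8(10)), (176, np.uint8(13), np.uint8(13)), (177, np.uint8(6), np.uint8(7)), (178, np.uint8(6), np.uint8(4)), (179, np.uint8(66), np.uint8(74)), (180, np.uint8(94), np.uint8(96)), (181, np.uint8(100), np.uint8(99)), (182, np.uint8(99), np.uint8(99)), (183, np.uint8(100), np.uint8(100))]
s4 [(160, np.uint8(14), np.uint8(19)), (161, np.uint8(15), np.uint8(15)), (162, np.uint8(10), np.uint8(12)), (163, np.uint8(14), np.uint8(16)), (164, np.uint8(13), np.uint8(22)), (165, np.uint8(24), np.uint8(14)), (166, np.uint8(28), np.uint8(16)), (167,
[... 642 characters left out ...]
, (220, 107, 34), (222, 31, 18), (224, 21, 39), (226, 25, 53), (228, 30, 45), (230, 32, 32), (232, 33, 32), (234, 34, 34), (236, 36, 35), (238, 38, 38), (240, 40, 40), (242, 41, 41), (244, 52, 53), (246, 73, 78), (248, 74, 80), (250, 75, 80), (252, 75, 80), (254, 75, 80), (256, 75, 78), (258, 75, 78), (260, 74, 77)]
w4 [(214, 186, 186), (216, 186, 186), (218, 186, 186), (220, 185, 185), (222, 186, 186), (224, 185, 185), (226, 185, 185), (228, 185, 185), (230, 176, 158), (232, 112, 62), (234, 56, 32), (236, 37, 37), (238, 37, 41), (240, 41, 54), (242, 45, 46), (244, 55, 56), (246, 76, 80), (248, 76, 81), (250, 77, 82), (252, 77, 81), (254, 77, 81), (256, 77, 80), (258, 76, 79), (260, 76, 79)]
```

```bash
python3 -m jog '{"delta_pos":[[0,0,0],[0,0,0],[0,0,0],[0,0,-0.1],[0,0,-0.1],[0,0,0],[0,0,0],[0,0,0],[0,0,0],[0,0,0]],"angular":[[0,0,0],[0,0,0],[0,0,0],[0,0,0],[0,0,0],[0,0,0],[0,0,0],[0,0,0],[0,0,0],[0,0,0]],"hand":[0.45,0.45,0.45,0.45,0.45,0.3,0.1,0,0,0]}' 25
```

```text
time_s: 9.2
ee_pos: [0.581, -0.1177, 0.0813]
eef_rot: [3.141, -0.001, 3.141]
ft_force: [-0.2, 2.3, -2.1]
opening: 0.224
grip_force: 24.5
```

```bash
python3 -m jog '{"delta_pos":[[-0.05,0.2,0],[-0.05,0.5,0],[0,0.6,0],[0,0.6,0],[0,0.6,0],[0,0.6,0],[0,0.5,0],[0,0.3,0],[0,0.2,0],[0,0,0]],"angular":[[0,0,0],[0,0,0],[0,0,0],[0,0,0],[0,0,0],[0,0,0],[0,0,0],[0,0,0],[0,0,0],[0,0,0]],"hand":[0,0,0,0,0,0,0,0,0,0]}' 25
python3 - <<'E'
from h import *
import pickle
im,p=snap("wrist","w5");a,s=snap("scene","s5")
pickle.dump(p,open("w5.pkl","wb"))
c=np.zeros((350,800,3),np.uint8)
c[:,:420]=cv2.resize(a[160:260,270:390],(420,350));c[:250,420:820]=cv2.resize(im,(400,250))[:,:380];cv2.imwrite("pics/comp6.png",c)
E
```

```text
time_s: 10.45
ee_pos: [0.5772, 0.0471, 0.0814]
eef_rot: [3.141, -0.0, 3.142]
ft_force: [0.3, 1.7, -4.1]
opening: 0.224
grip_force: 24.7
```

View pics/comp6.png

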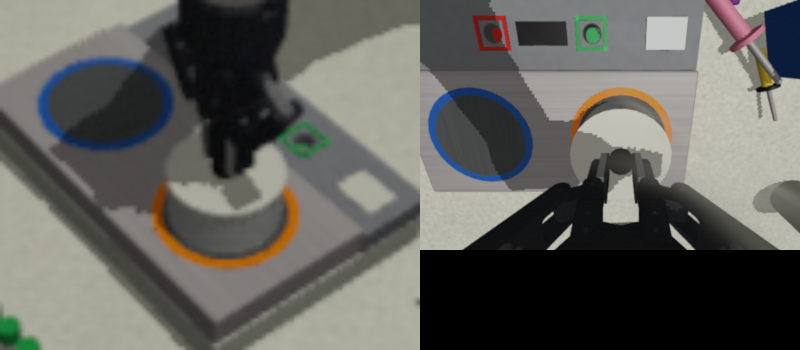

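The pot sits inside the orange ring, centred at crop (225,205). I release and go to the stand.

```bash
python3 -m jog '{"delta_pos":[[0,0,0],[0,0,0],[0,0,0.2],[0,0,0.8],[0,0,1],[0,0.3,1],[-0.6,1,0.2],[-0.8,1,0],[-0.8,1,0],[-0.6,1,0]],"angular":[[0,0,0],[0,0,0],[0,0,0],[0,0,0],[0,0,0],[0,0,0],[0,0,0],[0,0,0],[0,0,0],[0,0,0]],"hand":[0.35,0.5,0.5,0.5,0.5,0.5,0.5,0.5,0.5,0.5]}' 30
python3 - <<'E'
from h import *
import pickle
im,p=snap("wrist","w6");pickle.dump(p,open("w6.pkl","wb"))
a,s=snap("scene","s6");t,tp=snap("top","t6")
for n,i in (("w",im),("s",a),("t",t)):
    for c in ('yellow','blue','orange'): print(n,c,[desc(k) for k in blobs(i,c,30)][:3])
cv2.imwrite("pics/c7.png",np.hstack([cv2.resize(im,(480,300)),cv2.resize(a[150:290,330:470],(300,300))]))
E
```

```text
time_s: 11.8
ee_pos: [0.4641, 0.2187, 0.2103]
eef_rot: [3.141, 0.001, 3.141]
ft_force: [0.7, -0.2, -0.5]
opening: 0.498
grip_force: 0.0
w yellow ['c=(327.6,184.5) box=(323, 177, 11, 19) A=58', 'c=(386.7,202.4) box=(381, 197, 13, 10) A=49']
w blue ['c=(56.3,261.5) box=(10, 222, 94, 80) A=5422', 'c=(381.6,156.1) box=(336, 130, 78, 67) A=1972', 'c=(353.3,196.8) box=(334, 167, 40, 54) A=940']
w orange ['c=(223.2,270.0) box=(210, 240, 22, 59) A=305', 'c=(154.7,232.9) box=(141, 223, 29, 27) A=170']
s yellow ['c=(407.2,14.9) box=(357, 0, 97, 44) A=2350', 'c=(511.1,28.3) box=(497, 0, 31, 67) A=712', 'c=(429.6,233.5) box=(424, 222, 12, 24) A=124']
s blue ['c=(299.6,189.3) box=(281, 177, 38, 26) A=721', 'c=(426.8,248.6) box=(405, 228, 42, 52) A=625', 'c=(171.2,79.5) box=(159, 74, 25, 12) A=126']
s orange []
t yellow []
t blue ['c=(358.8,199.8) box=(339, 181, 41, 39) A=1191', 'c=(223.7,248.8) box=(210, 239, 27, 20) A=248']
t orange []
```

View pics/c7.png

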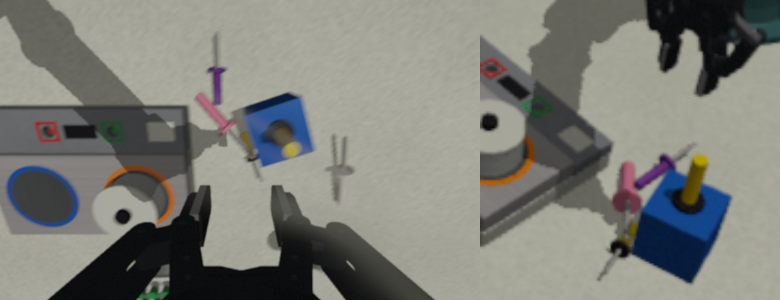

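Current view: the handle's top is at wrist (388,200) and scene (433,225). The pink, purple and small yellow look-alikes have toppled on their own; they already lay like this in the second view, before I had been near them. The stand is clear above.

Run:
```python
from h import *
import pickle
w=pickle.load(open("w6.pkl","rb"));s=vision.camera_params("scene")
def axis(f,box,lo):
    im=cv2.imread(f"pics/{f}.png");x0,y0,x1,y1=box;m=np.zeros(im.shape[:2],np.uint8)
    h=cv2.inRange(cv2.cvtColor(im,cv2.COLOR_BGR2HSV),lo,(36,255,255));m[y0:y1,x0:x1]=h[y0:y1,x0:x1]
    k=blobs(im,m,20)[0];r=cv2.minAreaRect(k);b=cv2.boxPoints(r);print(f,desc(k),np.round(r[0],1),np.round(r[1],1),r[2]);return r,b
r1,b1=axis("w6",(355,165,405,212),(15,60,35)); r2,b2=axis("s6",(415,215,445,252),(15,80,35))
print(b1.round(1).tolist(),b2.round(1).tolist())
print('mid',tri([(w,r1[0]),(s,r2[0])]))
m=cv2.imread("pics/w6.png")
# blue block top corners
for f,box,p in(("w6",(300,120,430,230),w),("s6",(395,220,455,285),s)):
    im=cv2.imread(f"pics/{f}.png");x0,y0,x1,y1=box;h=cv2.inRange(cv2.cvtColor(im,cv2.COLOR_BGR2HSV),(105,120,40),(125,255,255));mm=np.zeros_like(h);mm[y0:y1,x0:x1]=h[y0:y1,x0:x1]
    k=np.vstack(blobs(im,mm,30));hull=cv2.convexHull(k);print(f,cv2.approxPolyDP(hull,4,True)[:,0].tolist())
```

```text
w6 c=(382.8,189.5) box=(369, 169, 29, 41) A=640 [381.9 189.5] [42.  21.8] 64.65382385253906
s6 c=(429.8,233.4) box=(424, 222, 13, 24) A=147 [429.6 233.4] [ 8.1 24.3] 16.389541625976562
[[363.0, 175.1999969482422], [382.70001220703125, 165.89999389648438], [400.70001220703125, 203.89999389648438], [381.0, 213.1999969482422]] [[422.29998779296875, 243.89999389648438], [429.1000061035156, 220.60000610351562], [436.8999938964844, 222.89999389648438], [430.1000061035156, 246.1999969482422]]
mid (array([0.46150424, 0.27248515, 0.12844962]), [np.float64(1.6), np.float64(1.6)])
w6 [[399, 131], [415, 200], [351, 220], [342, 210], [329, 143], [381, 125]]
s6 [[418, 228], [446, 242], [428, 281], [401, 268]]
```

```bash
python3 -m jog '{"delta_pos":[[-0.05,0.7,0],[0,0.65,0],[0,0,-0.6],[0,0,-0.6],[0,0,-0.6],[0,0,-0.6],[0,0,-0.6],[0,0,-0.2],[0,0,-0.1],[0,0,0]],"angular":[[0,0,0],[0,0,0],[0,0,0],[0,0,0],[0,0,0],[0,0,0],[0,0,0],[0,0,0],[0,0,0],[0,0,0]],"hand":[0.5,0.5,0.5,0.5,0.5,0.5,0.5,0.5,0.5,0.4]}' 40
python3 -m jog '{"delta_pos":[[0,0,0],[0,0,0],[0,0,0],[0,0,0],[0,0,0],[0,0,0],[0,0,0],[0,0,0],[0,0,0],[0,0,0]],"angular":[[0,0,0],[0,0,0],[0,0,0],[0,0,0],[0,0,0],[0,0,0],[0,0,0],[0,0,0],[0,0,0],[0,0,0]],"hand":[0.3,0.2,0.1,0,0,0,0,0,0,0]}' 50
```

```text
time_s: 13.2
ee_pos: [0.464, 0.2717, 0.078]
eef_rot: [3.141, 0.001, 3.14]
ft_force: [0.0, -0.3, -0.8]
opening: 0.4
grip_force: 0.0
time_s: 14.45
ee_pos: [0.4638, 0.272, 0.0782]
eef_rot: [3.141, 0.001, 3.141]
ft_force: [-0.5, -0.2, 6.0]
opening: 0.197
grip_force: 48.6
```

```bash
python3 -m jog '{"delta_pos":[[0,0,0.1],[0,0,0.3],[0,0,0.5],[0,0,0.5],[0,0,0.5],[0,0,0.4],[0,0,0.2],[0,0,0],[0,0,0],[0,0,0]],"angular":[[0,0,0],[0,0,0],[0,0,0],[0,0,0],[0,0,0],[0,0,0],[0,0,0],[0,0,0],[0,0,0],[0,0,0]],"hand":[0,0,0,0,0,0,0,0,0,0]}' 50
python3 - <<'E'
from h import *
import pickle
im,p=snap("wrist","w8");pickle.dump(p,open("w8.pkl","wb"))
a,s=snap("scene","s8")
for n,i in (("w",im),("s",a)):
    for c in ('yellow','blue'): print(n,c,[desc(k) for k in blobs(i,c,20)][:4])
cv2.imwrite("pics/c8.png",np.hstack([cv2.resize(im[130:330,200:440],(420,350)),cv2.resize(a[190:290,380:480],(350,350))]))
E
```

```text
time_s: 15.7
ee_pos: [0.4628, 0.2715, 0.1768]
eef_rot: [-3.141, -0.001, 3.141]
ft_force: [0.7, 0.4, -1.8]
opening: 0.196
grip_force: 48.7
w yellow ['c=(320.0,301.8) box=(299, 268, 45, 64) A=2178', 'c=(320.8,236.1) box=(307, 225, 29, 23) A=438']
w blue ['c=(315.7,185.4) box=(266, 147, 105, 81) A=4380', 'c=(22.4,286.9) box=(0, 245, 38, 77) A=532', 'c=(340.3,146.7) box=(320, 135, 35, 29) A=400']
s yellow ['c=(422.1,16.5) box=(357, 0, 119, 44) A=3360', 'c=(437.5,204.9) box=(433, 192, 10, 26) A=90']
s blue ['c=(426.7,247.1) box=(405, 228, 42, 52) A=808', 'c=(299.6,189.3) box=(281, 177, 38, 26) A=721', 'c=(171.2,79.5) box=(159, 74, 25, 12) A=126', 'c=(454.6,45.6) box=(448, 42, 14, 11) A=70']
```

View pics/c8.png

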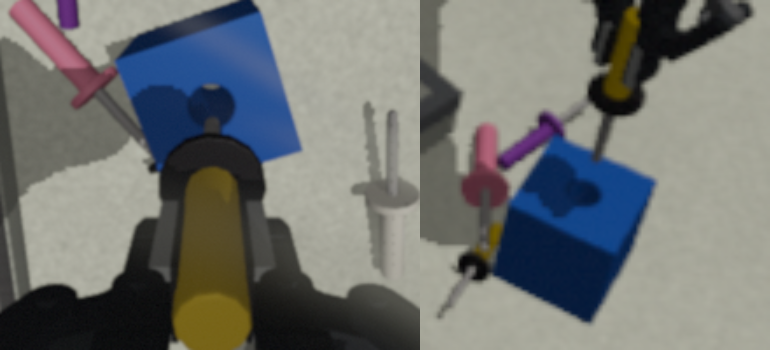

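The stylus hangs straight in the grip, with its tip at wrist (320.6,197.4) and scene (430.9,235.1).

Run:
```python
from h import *
import pickle
w=pickle.load(open("w8.pkl","rb"));s=vision.camera_params("scene");t=vision.camera_params("top")
print(tri([(w,(320.6,197.4)),(s,(430.9,235.1))]),plane(w,(320.6,197.4),.119))
print('hole',plane(w,(320.6,189.5),.085))
w5=pickle.load(open("w5.pkl","rb"))
im=cv2.imread("pics/w5.png");h=cv2.cvtColor(im,cv2.COLOR_BGR2HSV)
m=cv2.inRange(h,(45,80,40),(85,255,255));m[90:]=0;m[:,:220]=0;m[:,320:]=0
print([desc(k) for k in blobs(im,m,5)])
k=blobs(im,m,5)[0]; r=cv2.minAreaRect(np.vstack(blobs(im,m,5)));print(r)
print('frame centre',plane(w5,r[0],.05),'tri top',tri([(w5,r[0]),(t,(312.5,239))]),'tri scene',tri([(w5,r[0]),(s,(356.7,199.8))]))
```

```text
(array([0.45783918, 0.27198353, 0.12043123]), [np.float64(1.2), np.float64(1.2)]) [0.45877513 0.27091451 0.119     ]
hole [0.4622471  0.27085928 0.085     ]
['c=(274.1,52.2) box=(247, 25, 54, 56) A=2752']
((273.5, 52.5), (55.0, 53.0), 90.0)
frame centre [0.46754445 0.01672298 0.05      ] tri top (array([0.46809974, 0.0166742 , 0.05227   ]), [np.float64(0.5), np.float64(0.5)]) tri scene (array([0.46680243, 0.01719548, 0.04889434]), [np.float64(0.9), np.float64(0.9)])
```

```bash
python3 -m jog '{"delta_pos":[[0.18,-0.6,0],[0,-0.75,0],[0,-0.75,0],[0,-0.75,0],[0,-0.75,-0.1],[0,-0.75,-0.3],[0,-0.75,-0.4],[0,-0.75,-0.4],[0,-0.52,0],[0,0,0]],"angular":[[0,0,0],[0,0,0],[0,0,0],[0,0,0],[0,0,0],[0,0,0],[0,0,0],[0,0,0],[0,0,0],[0,0,0]],"hand":[0,0,0,0,0,0,0,0,0,0]}' 50
python3 - <<'E'
from h import *
import pickle
im,p=snap("wrist","w9");pickle.dump(p,open("w9.pkl","wb"))
a,s=snap("scene","s9");print(arm.get_obs()['ee_pos'])
c=np.zeros((450,800,3),np.uint8);c[:,:400]=cv2.resize(im[130:265,260:380],(400,450),interpolation=cv2.INTER_CUBIC);c[:,400:]=cv2.resize(a[160:220,330:383],(400,450),interpolation=cv2.INTER_CUBIC)
cv2.imwrite("pics/c9.png",c)
E
```

```text
time_s: 17.05
ee_pos: [0.4704, 0.0152, 0.1292]
eef_rot: [-3.141, -0.001, 3.137]
ft_force: [0.1, 1.2, -0.6]
opening: 0.197
grip_force: 48.8
[0.4708432  0.0175401  0.12952241]
```

View pics/c9.png

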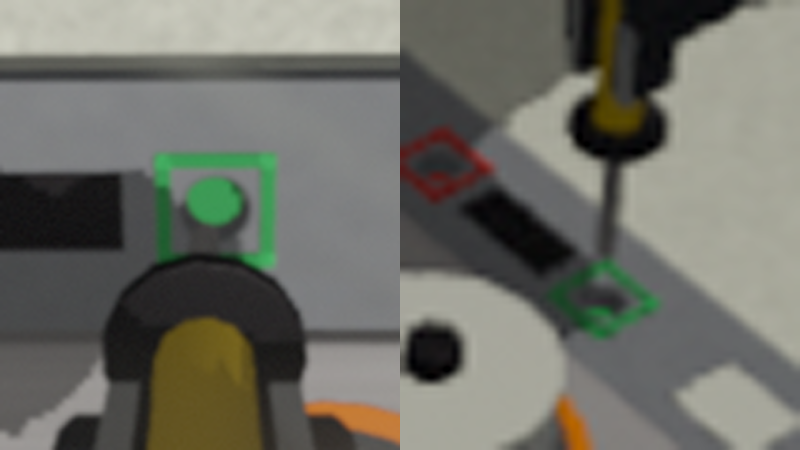

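Run:
```python
from h import *
import pickle
w=pickle.load(open("w9.pkl","rb"));s=vision.camera_params("scene")
print(arm.get_obs()['ee_pos'],w['T'][:3,3])
print('tip',tri([(w,(321.5,197)),(s,(357.2,194.4))]),plane(w,(321,197.2),.071))
im=cv2.imread("pics/w9.png");h=cv2.cvtColor(im,cv2.COLOR_BGR2HSV)
m=cv2.inRange(h,(45,80,40),(85,255,255));m[215:]=0;m[:170]=0;m[:,:300]=0;m[:,350:]=0
r=cv2.minAreaRect(cv2.convexHull(np.vstack(blobs(im,m,5))));print(r,'frame',plane(w,r[0],.05))
b=blobs(im,'green',20);print([desc(k) for k in b][:3]);
for k in b[:3]: 
    M=cv2.moments(k);print(plane(w,(M['m10']/M['m00'],M['m01']/M['m00']),.038))
print(tri([(s,(330+205*53/400,160+297*60/450)),(w,r[0])]))
```

```text
[0.4708432  0.0175401  0.12952241] [0.38766911 0.01531269 0.30704405]
tip (array([0.46588273, 0.0161654 , 0.06973898]), [np.float64(0.9), np.float64(0.9)]) [0.46621963 0.01498128 0.071     ]
((324.0, 193.5), (35.0, 36.0), 90.0) frame [0.46969841 0.01767332 0.05      ]
['c=(324.4,189.1) box=(306, 176, 37, 35) A=306', 'c=(324.0,190.2) box=(316, 184, 17, 14) A=162']
[0.46922017 0.01818134 0.038     ]
[0.47023818 0.01780587 0.038     ]
(array([0.4678974 , 0.01900661, 0.05240806]), [np.float64(1.7), np.float64(1.7)])
```

```bash
python3 -m jog '{"delta_pos":[[0.05,0.05,0],[0,0,0],[0,0,-0.1],[0,0,-0.1],[0,0,-0.1],[0,0,-0.1],[0,0,-0.1],[0,0,-0.1],[0,0,-0.1],[0,0,0]],"angular":[[0,0,0],[0,0,0],[0,0,0],[0,0,0],[0,0,0],[0,0,0],[0,0,0],[0,0,0],[0,0,0],[0,0,0]],"hand":[0,0,0,0,0,0,0,0,0,0]}' 50
```

```text
time_s: 18.4
ee_pos: [0.4723, 0.0189, 0.1012]
eef_rot: [-3.141, -0.001, 3.141]
ft_force: [-0.5, 0.2, -0.4]
opening: 0.195
grip_force: 48.8
```

```bash
python3 -m jog '{"delta_pos":[[0,0,-0.05],[0,0,-0.05],[0,0,-0.05],[0,0,-0.05],[0,0,-0.05],[0,0,-0.05],[0,0,0],[0,0,0],[0,0,0],[0,0,0]],"angular":[[0,0,0],[0,0,0],[0,0,0],[0,0,0],[0,0,0],[0,0,0],[0,0,0],[0,0,0],[0,0,0],[0,0,0]],"hand":[0,0,0,0,0,0,0,0,0,0]}' 50
```

```text
time_s: 19.65
ee_pos: [0.4729, 0.0189, 0.0898]
eef_rot: [3.141, 0.001, 3.141]
ft_force: [-0.4, 0.1, 4.9]
opening: 0.195
grip_force: 49.6
```

```bash
python3 -m jog '{"delta_pos":[[0,0,-0.03],[0,0,-0.03],[0,0,0],[0,0,0],[0,0,0],[0,0,0],[0,0,0],[0,0,0],[0,0,0],[0,0,0]],"angular":[[0,0,0],[0,0,0],[0,0,0],[0,0,0],[0,0,0],[0,0,0],[0,0,0],[0,0,0],[0,0,0],[0,0,0]],"hand":[0,0,0,0,0,0,0,0,0,0]}' 50
```

```text
time_s: 20.9
ee_pos: [0.4737, 0.019, 0.089]
eef_rot: [3.141, 0.002, 3.14]
ft_force: [-2.4, 0.2, 21.0]
opening: 0.199
grip_force: 51.0
```

The button has bottomed out at 21 N and has been held for about 1 s. I raise the stylus and return.

```bash
python3 -m jog '{"delta_pos":[[0,0,0],[0,0,0.25],[0,0,0.5],[0,0,0.5],[0,0,0.5],[0,0,0.45],[0,0.6,0],[0,0.75,0],[0,0.75,0],[0,0.6,0]],"angular":[[0,0,0],[0,0,0],[0,0,0],[0,0,0],[0,0,0],[0,0,0],[0,0,0],[0,0,0],[0,0,0],[0,0,0]],"hand":[0,0,0,0,0,0,0,0,0,0]}' 50
python3 -m jog '{"delta_pos":[[-0.06,0.6,0],[-0.06,0.75,0],[0,0.75,0],[0,0.75,0],[0,0.5,0],[0,0.2,0],[0,0,0],[0,0,0],[0,0,0],[0,0,0]],"angular":[[0,0,0],[0,0,0],[0,0,0],[0,0,0],[0,0,0],[0,0,0],[0,0,0],[0,0,0],[0,0,0],[0,0,0]],"hand":[0,0,0,0,0,0,0,0,0,0]}' 50
python3 - <<'E'
from h import *
import pickle
print(arm.get_obs()['ee_pos'])
im,p=snap("wrist","w10");pickle.dump(p,open("w10.pkl","wb"));a,s=snap("scene","s10")
o=cv2.imread("pics/w8.png");d=cv2.absdiff(im,o)[150:340,300:345].mean();print('diff',d)
for n in ("w8","w10"):
    g=cv2.imread(f"pics/{n}.png"); print(n,[desc(k) for k in blobs(g,'yellow',20)][:3],[int(x) for x in cv2.cvtColor(g,cv2.COLOR_BGR2GRAY)[182:212,319:323].mean(1)])
    print(n,[int(x) for x in cv2.cvtColor(g,cv2.COLOR_BGR2GRAY)[201:205,308:334].mean(0)])
E
```

```text
time_s: 22.15
ee_pos: [0.4721, 0.1282, 0.1747]
eef_rot: [-3.142, -0.001, -3.141]
ft_force: [0.8, -0.5, 0.3]
opening: 0.199
grip_force: 48.9
time_s: 23.4
ee_pos: [0.4679, 0.2683, 0.1752]
eef_rot: [-3.141, 0.0, 3.14]
ft_force: [0.9, 0.1, -0.4]
opening: 0.196
grip_force: 48.9
[0.46785504 0.26826763 0.17518668]
diff 2.9737231968810915
w8 ['c=(320.0,301.8) box=(299, 268, 45, 64) A=2178', 'c=(320.8,236.1) box=(307, 225, 29, 23) A=438'] [27, 27, 29, 30, 30, 29, 30, 31, 30, 32, 31, 32, 32, 33, 39, 48, 53, 55, 54, 54, 54, 54, 53, 43, 23, 13, 23, 34, 37, 33]
w8 [40, 41, 40, 40, 39, 37, 37, 36, 42, 48, 52, 53, 54, 54, 54, 53, 51, 46, 45, 56, 65, 70, 72, 73, 74, 74]
w10 ['c=(320.1,301.9) box=(298, 268, 46, 64) A=2178', 'c=(321.0,236.7) box=(307, 225, 28, 25) A=468'] [28, 29, 32, 30, 33, 33, 33, 34, 35, 34, 35, 34, 32, 31, 39, 49, 54, 55, 54, 54, 54, 54, 53, 44, 22, 12, 26, 37, 36, 33]
w10 [41, 40, 41, 40, 41, 41, 40, 42, 45, 50, 52, 54, 54, 54, 54, 54, 55, 51, 45, 43, 50, 65, 73, 74, 75, 75]
```

The stylus has not shifted in the hand. I lower it at the pose recorded at the grasp.

```bash
python3 -m jog '{"delta_pos":[[-0.11,0.09,0],[0,0,0],[0,0,-0.3],[0,0,-0.5],[0,0,-0.5],[0,0,-0.5],[0,0,-0.3],[0,0,-0.15],[0,0,-0.1],[0,0,0]],"angular":[[0,0,0],[0,0,0],[0,0,0],[0,0,0],[0,0,0],[0,0,0],[0,0,0],[0,0,0],[0,0,0],[0,0,0]],"hand":[0,0,0,0,0,0,0,0,0,0]}' 50
```

```text
time_s: 24.75
ee_pos: [0.4635, 0.2726, 0.0812]
eef_rot: [3.141, 0.0, 3.141]
ft_force: [0.1, -0.3, -0.8]
opening: 0.198
grip_force: 48.9
```

```bash
python3 -m jog '{"delta_pos":[[0,0,-0.04],[0,0,-0.03],[0,0,0],[0,0,0],[0,0,0],[0,0,0],[0,0,0],[0,0,0],[0,0,0],[0,0,0]],"angular":[[0,0,0],[0,0,0],[0,0,0],[0,0,0],[0,0,0],[0,0,0],[0,0,0],[0,0,0],[0,0,0],[0,0,0]],"hand":[0,0,0,0.2,0.25,0.3,0.4,0.5,0.5,0.5]}' 20
python3 -m jog '{"delta_pos":[[0,0,0.2],[0,0,0.4],[0,0,0.7],[0,0,1],[0,0,1],[-0.1,0.2,1],[-0.1,1,0.3],[-0.1,1,0],[0,1,0],[0,0.5,0]],"angular":[[0,0,0],[0,0,0],[0,0,0],[0,0,0],[0,0,0],[0,0,0],[0,0,0],[0,0,0],[0,0,0],[0,0,0]],"hand":[0.5,0.5,0.5,0.5,0.5,0.5,0.5,0.5,0.5,0.5]}' 20
python3 - <<'E'
from h import *
w,_=snap("wrist","w11");a,_=snap("scene","s11");t,_=snap("top","t11")
a0=cv2.imread("pics/scene0.png")
c=np.zeros((600,800,3),np.uint8);c[:300,:400]=cv2.resize(a[150:360,240:520],(400,300));c[300:,:400]=cv2.resize(a0[150:360,240:520],(400,300));c[:300,400:]=cv2.resize(t[90:300,160:440],(400,300));c[300:,400:]=cv2.resize(w[50:350,50:450],(400,300));cv2.imwrite("pics/c11.png",c)
E
```

```text
time_s: 26.0
ee_pos: [0.4634, 0.2725, 0.0783]
eef_rot: [-3.142, 0.0, 3.141]
ft_force: [-0.0, -0.4, 0.3]
opening: 0.5
grip_force: 0.0
time_s: 27.25
ee_pos: [0.4506, 0.4231, 0.2634]
eef_rot: [3.14, 0.001, -3.14]
ft_force: [-0.2, 0.0, 0.2]
opening: 0.5
grip_force: 0.0
```

View pics/c11.png

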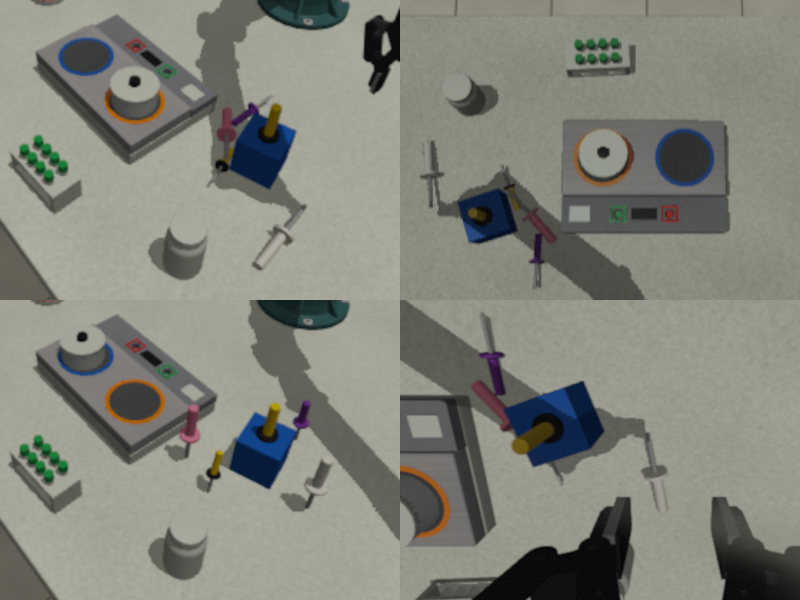

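The stylus is back upright in the stand at scene crop (270,125). The pot is on the orange ring at (135,95), and the rack, jar and dishes have not moved. I hand the job in.

```bash
python3 -c "
from h import *
t=vision.camera_params('top');print(plane(t,(302.1,197.1),.118),plane(t,(301.9,199.8),.06))
from plant import job
print(job.sign_off())"
```

```text
[0.57399971 0.04340509 0.118     ] [0.57724875 0.04617222 0.06      ]
the job is handed in; nothing more can be done
None
```

I handed the job in at about 27 s: the pot sits inside the orange ring (about 4 mm off centre), the green button was bottomed out and held for about 1 s, and the stylus is upright in its stand; the free-standing pink, purple, white and small yellow look-alikes toppled during the run, and I saw no sign that the arm touched them.

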